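# Set the drone's compass puck, then hold the cover plate ready over its standoffs

## Task

On the drone frame, turn the white compass puck so that its red arrow points straight at the drone's red nose, and let go of it. Then pick up the orange cover plate by its black rib, turn it so that its white tab is on the nose side, and hold it level, hovering about one centimetre above the four brass standoffs with its four holes lined up over their threaded holes, without touching them. Finish while still holding the cover there, and leave the other loose things on the mat where they are.

Things in the scene. Friction and masses are not known exactly. Their poses are not given: they have to be found in the camera images.
- drone: Black quadcopter frame, fixed, on the blue mat (mat top at z 3 mm). Origin under its centre, on the mat; z up; +x to its nose (red block 44 mm wide, x 73 to 99, lens to x 107, top z 46 mm). Deck 150 x 108 mm, top z 35, red stripe from puck to nose. Brass standoffs 12 mm across at x +-60, y +-42, tops at z 75 mm, dark threaded holes in them. Motors at x, y +-102 mm, shafts to z 56 mm.
- puck (a joint): Turn of the white compass puck at the drone's centre (vertical axis, drone x = y = 0), rad: 0 = arrow to the nose, positive counterclockwise from above, range +-2.8, starts 0.7 to 1.5. Friction about 0.03 N m; stays where left. A plain disc 40 mm across, z 42 to 65 mm above the drone's origin, on a thin neck; can be gripped across at any yaw.
- puck_arrow (a point): Tip of the red arrow on top of the puck, 18 mm from the puck's axis, 65 mm above the drone's origin.
- post_fl (a point): Centre of the top of the front left standoff: drone x +60, y +42, z 75 mm.
- post_rr (a point): Centre of the top of the rear right standoff: drone x -60, y -42, z 75 mm.
- cover: Loose orange plate, 144 x 108 x 4 mm, about 0.14 kg, lying flat on the mat, right side up. Origin: centre of its underside; z up; +x to its front, where a white tab 34 mm wide reaches x 90 mm. Mid-top a black grip rib, 56 mm along x, 14 mm along y, rising to 38 mm above the underside; a white stripe runs from it to the front. Four through holes 9 mm across at x +-60, y +-42 mm.
- hole_fl (a point): Lower mouth of the cover's front left hole (underside): cover x +60, y +42, z 0 mm; belongs over post_fl.
- hole_rr (a point): Lower mouth of the cover's rear right hole (underside): cover x -60, y -42, z 0 mm; belongs over post_rr.
- spool: Loose spool of solder, black flanges, 58 mm across, 40 mm high, standing on the mat beyond the work; origin under its centre. To be left alone.
- bottle: Loose small bottle with a red cap, 36 mm across, 75 mm high, standing; origin under its centre. To be left alone.
- motor: Loose spare motor, 33 mm across, 32 mm high with its shaft, standing; origin under its centre. To be left alone.
- bracket: Loose orange U-shaped bracket, 34 x 40 x 30 mm; origin under its centre. To be left alone.
- screwdriver: Loose screwdriver lying at the right edge of the mat; origin under its middle, long axis x. To be left alone.
Things that resemble listed ones, but are neither listed nor needed, are in the scene too. Of the things that look like the cover, the larger one is meant.

How it is judged (in metres and radians):
On the way, in this order (a step that is already met when the one before it is completed fails the run):
1. the puck's arrow points to the drone's nose, within 0.17 rad (10 degrees), the cover still lying on the mat (value of joint puck between -0.17 and 0.17 rad and height (world z) of cover below 0.02 m), for 0.3 s.
2. the cover is picked up: gripped by the fingers, its underside more than 40 mm above the table (height (world z) of cover above 0.04 m and contact force between the fingers and cover above 1 N), for 0.2 s.
At the end, for the whole second after the job is handed in: Cover held in the fingers, still, level (0.09 rad), underside 3 to 20 mm above the standoff tops, not touching the drone; front left and rear right holes each within 5 mm of their standoffs (so tab to the nose); puck arrow within 0.17 rad of the nose (value of joint puck between -0.17 and 0.17 rad and horizontal distance between hole_fl and post_fl below 0.005 m and horizontal distance between hole_rr and post_rr below 0.005 m and z of hole_fl in the frame of post_fl between 0.003 and 0.02 m and z of hole_rr in the frame of post_rr between 0.003 and 0.02 m and angle between cover's own z axis and vertical below 0.09 rad and linear speed of cover below 0.02 m/s and contact force between cover and drone below 0.2 N and contact force between the fingers and cover above 1 N); the arm keeps its last pose, push and grip.
It fails at once if the solder spool is moved more than 30 mm (distance of spool from where it was at the start of the episode above 0.03 m).
It fails at once if the flux bottle is moved more than 30 mm (distance of bottle from where it was at the start of the episode above 0.03 m).
It fails at once if the spare motor is moved more than 30 mm (distance of motor from where it was at the start of the episode above 0.03 m).
It fails at once if the orange bracket is moved more than 30 mm (distance of bracket from where it was at the start of the episode above 0.03 m).
It fails at once if the screwdriver is moved more than 30 mm (distance of screwdriver from where it was at the start of the episode above 0.03 m).
It also fails if it takes over 58 s, if anything falls off the work surface, if the arm or the gripper's body presses on something with over 40 N, if the wrist force passes 120 N, or if a joint passes its speed limit or range.

## Robot

A 6-joint arm with a two-finger parallel gripper is mounted at the origin on the work surface. World frame = base frame: x ahead of the robot, y to its left, z up, the work surface at z = 0. Lengths are in m, angles in degrees, forces in N, time in s.
With the tool pointing down it reaches from about 0.25 to 0.725 m from the base axis. Payload 9.7 kg.
Tool frame: the origin (TCP) lies at the very end of the fingers, on their centre line; the grasp point (between the pads) lies 19 mm behind it; z points along the fingers, y is the line along which they close (so a half turn about z gives the same grasp; the last joint's range is limited). The gripper opens to 85 mm and grips with 20 to 120 N. Pads are 22 mm wide; open, the fingers measure 114 mm over their backs; the gripper's body (76 mm by 85 mm) begins 54 mm behind the grasp point. The pads swing forward as they close: fully open they stand 13 mm farther back than shut.
Start: joints at [-69.614, 4.979, 10.078, 95.1, 0, 90], TCP at [0.192, -0.516, 0.231] pointing down, gripper open.
Joint ranges: [-179.16, 179.16], [-48.56, 103.87], [-65.8, 70.77], [-126.05, 130.52], [-82.76, 87.17], [-180, 180]. Speed limits (degrees/s): [127.2, 127.2, 147.25, 180, 180, 180].

## Interface

Orientations are given as [roll, pitch, yaw] about the fixed x, y, z axes, in that order (R = Rz(yaw) Ry(pitch) Rx(roll)).
In Python, from workcell import bot, viewer, finder gives the robot as it stands. The module is installed in compiled form; this text tells all that it offers.
- The arm moves only by the shell command python3 -m inch 'ROWS' [FORCE]. ROWS is JSON, a list that holds one entry, the list of rows, each a list of 7 numbers: the opening in per cent of the stroke, from 0 (shut) to 100 (fully open), then the shift along the tool's x, y, z in mm, then the turn, a rotation vector about the tool's x, y, z in degrees. In form: [[[grip, tx, ty, tz, ax, ay, az], ...]]. A call has 1 to 8 rows; each row shifts and turns the commanded pose from where the row before left it, along the tool's axes as they then stand; what a row does not reach is not made up. A row lasts 1/8 s, in which the tool goes at most 62.5 mm and 10.7 degrees, less where a joint would pass 70% of its speed; a pose out of reach is approached as far as the arm can. A call with a gripper value outside its range is refused whole. The fingers move at their own pace and stop on an object; FORCE is the grip in N (left out, the last holds). Time passes only in rows, so rows that do not move let the fingers close. It gives the time, the measured TCP pose, the force, the opening and the grip force at its end, in the units of the state.
- bot.get_obs(): the state, without advancing time (a new reading comes with each control period).
- viewer.camera(name): name is "scene" or "top" or "wrist"; returns a dict with "pixels" (400x640x3 uint8, red, green, blue), "vfov" (degrees; the focal length in pixels is half the picture's height over the tangent of half this angle, whatever the lens; pixels are square), "cx", "cy" (the principal point, pixels), "R" (3x3) and "t" (3): a world point X has camera coordinates R X + t. Camera axes: x right, y down, z forward; pixel columns grow to the right and rows downward; lengths in m; the calibration is good to about 2 mm. A picture is of the moment at which its call begins. There is no depth.
- bot.job_done(): hands the job in; it is judged then, once.
Trained networks look in the newest picture that a camera, given by its name, has taken for a name from the list of things; names that differ only in an ending like _2 or _b are one class to them, and where a whole thing is asked for, a point or a joint stands for the part that bears it (a point fixed in the world has none). Each returns a list of dicts, best first, with "conf" (0 to 1); they miss things now and then, are a little off and sometimes report something else, mostly with a low value. They report only what shows in the picture. A call takes as long as a camera call. They do not tell look-alikes from the thing itself.
- finder.outline_of(camera, thing): "pixels" (400x640 bool, what is visible of it) and "extent" ([centre column, centre row, width, height] in pixels, round what is visible of it).
- finder.mark_of(camera, thing): "position" ([column, row] in pixels: a listed point, or the origin of a listed thing).
The state is a dict: "time": time; "q": joint angles; "qd": joint speeds; "joint_efforts": joint torques, N m; "ee_pos": TCP position; "tcp_rot": TCP orientation; "wrist_force": force on the tool from outside, world axes, zero at the start; "torque": the same for the moment, N m; "opening": finger opening in m; "grasp_force": force on a finger pad.
Only numpy, scipy, OpenCV 4.12 (cv2) and the standard library are available. Lean on these libraries where they do the work, as an engineer would, in place of code of your own. Each camera call takes 0.05 s, during which the arm holds its last target. There are 200 camera calls.

## Working session

There is one attempt and no reset: what is moved stays moved. The work goes in short steps, Python scripts to look and compute and a shell command to move; the robot and the scene stay as the last step left them, time stands still between calls to the robot, and variables do not carry over. Pictures are saved under pics/ and viewed, at most 10 in all, crops included, and the job is handed in when it is done.

```bash
mkdir -p pics; cat > h.py <<'E'
import numpy as np, cv2
from workcell import bot, viewer, finder
def shot(n,name=None):
    c=viewer.camera(n)
    if name: cv2.imwrite('pics/'+name+'.png',cv2.cvtColor(c['pixels'],cv2.COLOR_RGB2BGR))
    return c
def K(c):
    f=200/np.tan(np.radians(c['vfov'])/2); return np.array([[f,0,c['cx']],[0,f,c['cy']],[0,0,1]])
def ground(c,uv,z):
    R=np.array(c['R']);t=np.array(c['t']);o=-R.T@t
    d=R.T@np.linalg.inv(K(c))@np.array([uv[0],uv[1],1.]); return o+d*(z-o[2])/d[2]
def proj(c,X):
    p=K(c)@(np.array(c['R'])@np.array(X)+np.array(c['t'])); return p[:2]/p[2]
E
python3 - <<'E'
from h import *
for n in ['top','scene']:
    c=shot(n,n+'0'); print(n,c['vfov'],c['cx'],c['cy'],-np.array(c['R']).T@c['t'])
    for th,z in [('drone',.003),('puck_arrow',.068),('post_fl',.078),('post_rr',.078),('cover',.003),('hole_fl',.003),('hole_rr',.003),('spool',.003),('bottle',.003),('motor',.003),('bracket',.003)]:
        for m in finder.mark_of(n,th)[:4]: print(th,round(m['conf'],2),np.round(m['position'],1),np.round(ground(c,m['position'],z),4))
print(bot.get_obs())
a=cv2.imread('pics/top0.png')
E
```

```text
top 42.36613637721199 321.4453454189469 201.82984922381294 [ 0.38299982 -0.07824869  1.47332176]
drone 0.75 [373.2 245.7] [ 0.4638 -0.2514  0.003 ]
drone 0.4 [376.2 238.9] [ 0.4829 -0.2608  0.003 ]
puck_arrow 0.61 [375.9 237.2] [ 0.4831 -0.2521  0.068 ]
puck_arrow 0.54 [208.4 228. ] [0.5192 0.2035 0.068 ]
post_fl 0.77 [355.6 230.2] [ 0.5027 -0.1964  0.078 ]
post_fl 0.41 [401. 259.] [ 0.422  -0.3162  0.078 ]
post_rr 0.57 [399.1 261.8] [ 0.4147 -0.3108  0.078 ]
cover 0.73 [170.8 188.2] [0.6429 0.3249 0.003 ]
cover 0.58 [204.5 254.4] [0.4509 0.2271 0.003 ]
hole_fl 0.87 [160.  175.7] [0.6802 0.3565 0.003 ]
hole_fl 0.56 [202.8 277.3] [0.3869 0.2314 0.003 ]
hole_fl 0.26 [452.9 221.4] [ 0.5278 -0.4837  0.003 ]
hole_rr 0.67 [181.5 202. ] [0.6021 0.2938 0.003 ]
hole_rr 0.57 [207.  226.4] [0.5302 0.2205 0.003 ]
hole_rr 0.55 [205.1 276.7] [0.3884 0.225  0.003 ]
spool 0.96 [241.1 155.3] [0.7354 0.123  0.003 ]
bottle 0.52 [378.1 147.3] [ 0.7508 -0.2772  0.003 ]
motor 0.53 [374.9 238.6] [ 0.4838 -0.2571  0.003 ]
motor 0.4 [297.  151.6] [ 0.743  -0.0397  0.003 ]
bracket 0.73 [209.1 154.2] [0.7407 0
[... 990 characters left out ...]
4.6] [0.7472 0.2272 0.003 ]
{'time': 1.2, 'q': array([-6.96140924e+01,  4.97970535e+00,  1.00768165e+01,  9.50979282e+01,
       -2.50129390e-04,  8.99975240e+01]), 'qd': array([ 0.01929427, -0.02998524, -0.09195992,  0.08147573, -0.02778269,
        0.00888596]), 'joint_efforts': array([-3.71986926e-04, -5.20099497e+01,  4.64856362e+01,  1.87681988e-03,
       -4.57245130e-05, -3.76085893e-06]), 'ee_pos': array([ 0.19158698, -0.51555353,  0.23126389]), 'tcp_rot': array([-1.79999183e+02,  2.50094083e-04,  2.03883836e+01]), 'wrist_force': array([ 0.55409906,  0.85422505, -0.77629661]), 'torque': array([-0.00579034,  0.03792001, -0.00464102]), 'grasp_force': 0.0, 'opening': 0.0857535196109436}
```

View pics/top0.png

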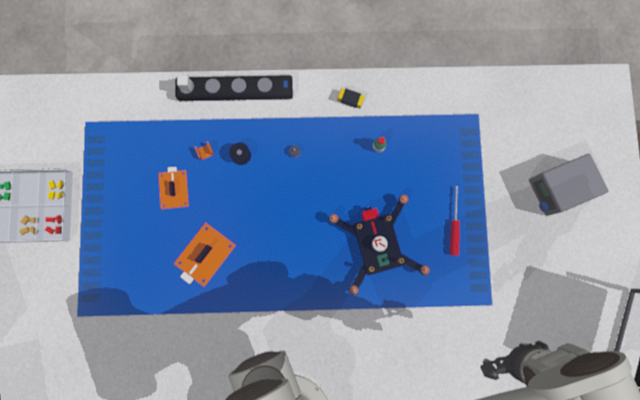

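View pics/scene0.png

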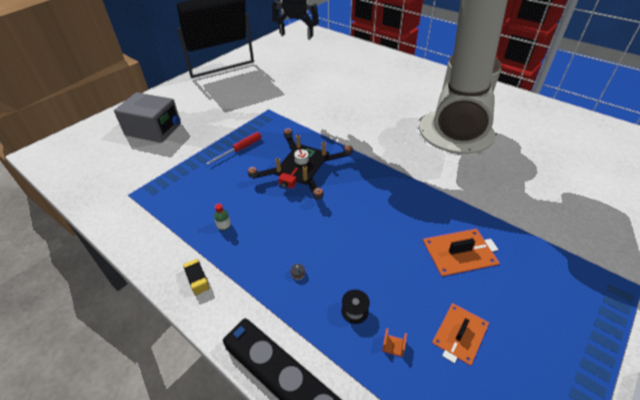

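Two orange plates show in the top view: the large one at (205,254), tab to the lower left, and the smaller one at (172,190), tab up. The larger fits the description, so I'll confirm it in an enlarged crop.

```bash
python3 - <<'E'
from h import *
a=cv2.imread('pics/top0.png')
b=np.hstack([cv2.resize(a[160:300,140:250],None,fx=3.6,fy=3.6,interpolation=2),cv2.resize(a[180:320,320:430],None,fx=3.6,fy=3.6,interpolation=2)])
cv2.imwrite('pics/crop0.png',b)
c=viewer.camera('top')
for th in ['cover']:
    for m in finder.outline_of('top',th)[:3]:
        p=np.argwhere(m['pixels'])[:,::-1].astype(np.float32); r=cv2.minAreaRect(p)
        print(th,m['conf'],r,[np.round(ground(c,q,.007)[:2],3) for q in cv2.boxPoints(r)])
E
```

```text
cover 0.91 ((202.80487060546875, 256.243896484375), (38.73109436035156, 59.346031188964844), 38.65980911254883) [array([0.417, 0.325]), array([0.545, 0.222]), array([0.474, 0.136]), array([0.348, 0.24 ])]
```

View pics/crop0.png

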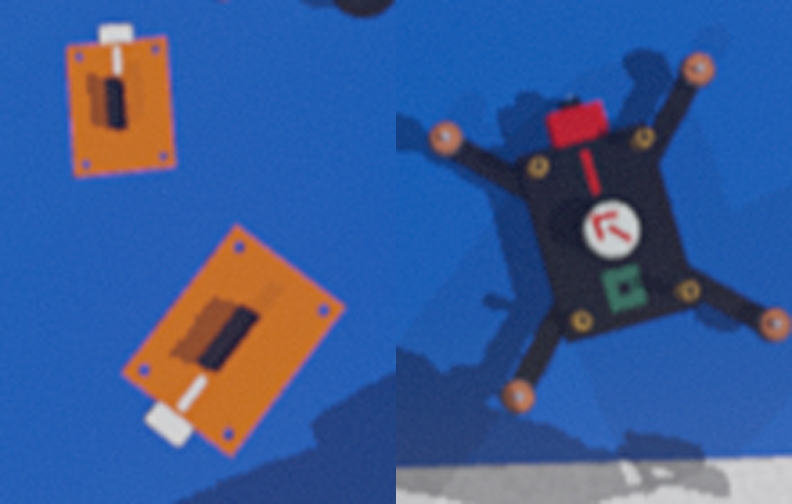

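```bash
python3 - <<'E'
from h import *
c=viewer.camera('top')
def W(u,v,z,d): return ground(c,((u-(396 if d else 0)+.5)/3.6-.5+(320 if d else 140),(v+.5)/3.6-.5+(180 if d else 160)),z)[:2]
def fit(M,P):
    M=np.array(M,float);P=np.array(P);m=M.mean(0);p=P.mean(0);A=(M-m)[:,0]+1j*(M-m)[:,1];B=(P-p)[:,0]+1j*(P-p)[:,1]
    y=np.angle((np.conj(A)*B).sum()); print('res',np.abs(B-A*np.exp(1j*y))*1e3); 
    q=m[0]+1j*m[1]; q=q*np.exp(1j*y); print(p-[q.real,q.imag],np.degrees(y))
fit([[.06,.042],[.06,-.042],[-.06,-.042],[-.06,.042]],[W(538,166,.078,1),W(644,137,.078,1),W(688,290,.078,1),W(582,320,.078,1)])
fit([[.102,.102],[.102,-.102],[-.102,-.102],[-.102,.102]],[W(446,139,.057,1),W(698,69,.057,1),W(776,323,.057,1),W(518,396,.057,1)])
# cover: front=lower left; left of front = lower right
fit([[.06,.042],[.06,-.042],[-.06,-.042],[-.06,.042]],[W(228,434,.007,0),W(144,370,.007,0),W(238,247,.007,0),W(323,311,.007,0)])
p=W(612,230,.068,1);t=W(594,214,.068,1);print(p,np.degrees(np.arctan2(*(t-p)[::-1])))
c=shot('wrist');print(-np.array(c['R']).T@c['t'],c['R'],c['vfov'])
E
```

```text
res [0.49211733 0.27433006 0.87575578 0.48492866]
[ 0.46670798 -0.26107281] 13.836167994478274
res [1.38871262 1.10045135 0.89803158 1.1534882 ]
[ 0.46603834 -0.26120212] 14.135862355103782
res [0.53189365 0.6009315  0.52565733 0.55701077]
[0.45150133 0.22635809] 142.15697682724405
[ 0.46565651 -0.26158667] 46.63101451797758
[ 0.26560872 -0.48782696  0.37292584] [[ 3.48243315e-01 -9.37404177e-01 -5.20378624e-05]
 [-8.91530983e-01 -3.31218689e-01  3.08976838e-01]
 [-2.89653415e-01 -1.07552725e-01 -9.51069561e-01]] 69.17394797245325
```

The crop confirms it: the bigger plate (holes at 238,247 / 323,311 / 144,370 / 228,434 in the crop) with its tab at lower left is the cover, and the upper one is a smaller copy. The drone is at (0.466,-0.261) with yaw 14°, and the arrow is at about 47–55° in world. Next I move above the puck.

```bash
python3 -m inch '[[[100,43,-18,0,0,0,0],[100,43,-18,0,0,0,0],[100,43,-18,0,0,0,0],[100,43,-18,0,0,0,0],[100,43,-18,0,0,0,0],[100,43,-18,0,0,0,0],[100,43,-18,0,0,0,0],[100,43,-18,0,0,0,0]]]'
python3 -m inch '[[[100,2,1,15,0,0,-7],[100,0,0,15,0,0,-7],[100,0,0,0,0,0,0],[100,0,0,0,0,0,0]]]'
python3 - <<'E'
from h import *
o=bot.get_obs();print(o['ee_pos'],o['tcp_rot'],o['time'])
c=shot('wrist','w1')
for th,z in [('puck_arrow',.068),('post_fl',.078),('post_rr',.078)]:
    for m in finder.mark_of('wrist',th)[:4]: print(th,round(m['conf'],2),np.round(m['position'],1),np.round(ground(c,m['position'],z),4))
E
```

```text
time: 2.4
ee_pos: [0.4649, -0.2596, 0.2314]
tcp_rot: [180.0, -0.0, 20.4]
wrist_force: [0.2, -0.3, -1.1]
opening: 0.0856
grasp_force: 0.0
time: 2.9
ee_pos: [0.4661, -0.2611, 0.202]
tcp_rot: [180.0, -0.0, 34.2]
wrist_force: [0.1, -0.1, 0.9]
opening: 0.0855
grasp_force: 0.0
[ 0.46613977 -0.26113182  0.20197933] [ 1.79966688e+02 -1.88251002e-02  3.42222834e+01] 2.9
puck_arrow 0.73 [309.5 173.1] [ 0.4763 -0.245   0.068 ]
post_fl 0.84 [295.1 114.9] [ 0.5145 -0.2045  0.078 ]
post_rr 0.59 [338.7 255.9] [ 0.423  -0.3169  0.078 ]
```

View pics/w1.png

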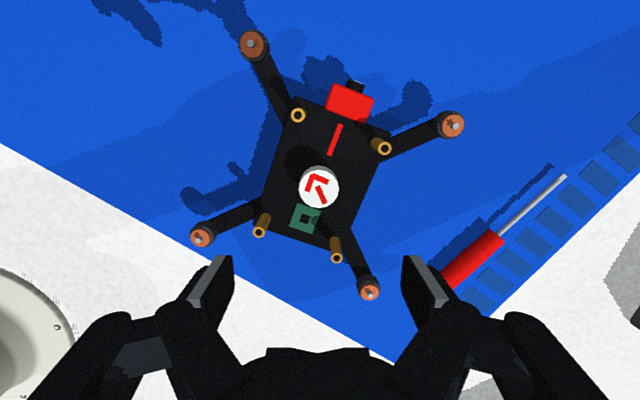

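The wrist view shows standoffs at FL (298,115), FR (384,148), RL (260,232) and RR (337,258). The puck centre is at (319,188) and the arrow tip at about (308,175).

```bash
cat >> h.py <<'E'
def fit(M,P):
    M=np.array(M,float);P=np.array(P)[:,:2];m=M.mean(0);p=P.mean(0);A=(M-m)[:,0]+1j*(M-m)[:,1];B=(P-p)[:,0]+1j*(P-p)[:,1]
    y=np.angle((np.conj(A)*B).sum()); q=(m[0]+1j*m[1])*np.exp(1j*y)
    print('fit',np.round(p-[q.real,q.imag],4),np.degrees(y).round(2),'res mm',np.round(np.abs(B-A*np.exp(1j*y))*1e3,1))
H4=[[.06,.042],[.06,-.042],[-.06,.042],[-.06,-.042]]
def arrow(c,ctr,name=None):
    # red pixels on puck top rectified about ctr: 0.2mm/px, +x up, +y left
    g=np.array([[ctr[0]+.022,ctr[1]+.022,.068],[ctr[0]+.022,ctr[1]-.022,.068],[ctr[0]-.022,ctr[1]-.022,.068],[ctr[0]-.022,ctr[1]+.022,.068]])
    s=np.float32([proj(c,x) for x in g]); M=cv2.getPerspectiveTransform(s,np.float32([[0,0],[220,0],[220,220],[0,220]]))
    im=cv2.warpPerspective(c['pixels'],M,(220,220),flags=cv2.INTER_CUBIC)
    if name: cv2.imwrite('pics/'+name+'.png',cv2.resize(im[:,:,::-1],None,fx=2,fy=2))
    return im
E
python3 - <<'E'
from h import *
c=shot('wrist')
fit(H4,[ground(c,u,.078) for u in [(298,115),(384,148),(260,232),(337,258)]])
ct=ground(c,(319,188),.068);t=ground(c,(308.5,175),.068);print(ct,np.degrees(np.arctan2(t[1]-ct[1],t[0]-ct[0])))
arrow(c,ct,'rect1')
E
```

```text
fit [ 0.4682 -0.2619] 14.31 res mm [0.4 1.1 1.2 0.4]
[ 0.46921086 -0.26117009  0.068     ] 72.28334267795806
```

View pics/rect1.png

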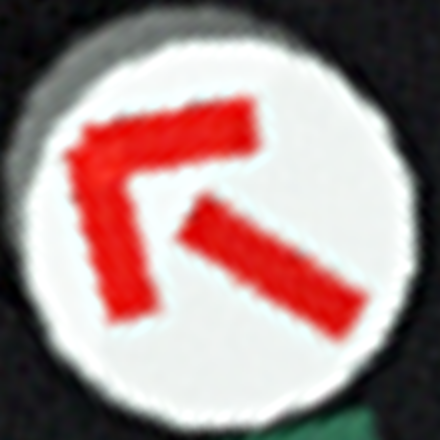

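The rectified picture puts the tail at (352,317) and the tip at (75,140), so the arrow points at 57° in world. It has to turn −43°.

```bash
python3 -m inch '[[[100,1,1,45,0,0,0],[100,0,0,45,0,0,0],[100,0,0,45,0,0,0],[100,0,0,20,0,0,0],[0,0,0,0,0,0,0],[0,0,0,0,0,0,0],[0,0,0,0,0,0,0],[0,0,0,0,0,0,0]]]' 40
python3 -m inch '[[[0,0,0,0,0,0,0],[0,0,0,0,0,0,0],[0,0,0,0,0,0,0]]]'
```

```text
time: 4.15
ee_pos: [0.4681, -0.2614, 0.0481]
tcp_rot: [179.9, -0.1, 34.4]
wrist_force: [-3.1, 2.0, 5.3]
opening: 0.0389
grasp_force: 40.1
time: 4.53
ee_pos: [0.4681, -0.2614, 0.0481]
tcp_rot: [179.9, -0.1, 34.4]
wrist_force: [-2.7, 3.2, 6.0]
opening: 0.0389
grasp_force: 40.1
```

```bash
python3 -m inch '[[[0,0,0,0,0,0,8.6],[0,0,0,0,0,0,8.6],[0,0,0,0,0,0,8.6],[0,0,0,0,0,0,8.6],[0,0,0,0,0,0,8.6],[0,0,0,0,0,0,0],[0,0,0,0,0,0,0]]]'
python3 -m inch '[[[100,0,0,0,0,0,0],[100,0,0,0,0,0,0],[100,0,0,0,0,0,0],[100,0,0,0,0,0,0],[100,0,0,-50,0,0,0],[100,0,0,-60,0,0,0],[100,0,0,-60,0,0,0],[100,0,0,0,0,0,0]]]'
python3 - <<'E'
from h import *
c=shot('wrist','w2')
im=arrow(c,(.4685,-.2615),'rect2')
for th,z in [('puck_arrow',.068),('post_fl',.078),('post_rr',.078)]:
    for m in finder.mark_of('wrist',th)[:2]: print(th,round(m['conf'],2),np.round(m['position'],1),np.round(ground(c,m['position'],z),4))
r=((im[:,:,0]>150)&(im[:,:,1]<90)).astype(np.uint8)
n,l,s,ce=cv2.connectedComponentsWithStats(r)
for i in range(1,n):
    if s[i,4]>200:
        p=np.argwhere(l==i)[:,::-1].astype(np.float32);print(s[i],ce[i],cv2.minAreaRect(p))
fu=np.hstack([c['pixels'][50:350,130:530][:,:,::-1],cv2.resize(im[:,:,::-1],(300,300))]);cv2.imwrite('pics/w2c.png',fu)
E
```

```text
time: 5.4
ee_pos: [0.4681, -0.2615, 0.0481]
tcp_rot: [180.0, -0.1, -8.6]
wrist_force: [-1.5, 2.1, 5.8]
opening: 0.0386
grasp_force: 40.1
time: 6.4
ee_pos: [0.469, -0.2621, 0.2216]
tcp_rot: [179.8, -0.4, -8.6]
wrist_force: [0.9, -0.9, -0.8]
opening: 0.0854
grasp_force: 0.0
puck_arrow 0.57 [306.4 170.9] [ 0.4868 -0.2538  0.068 ]
post_fl 0.68 [255.3 149.1] [ 0.5177 -0.2085  0.078 ]
post_rr 0.68 [376.4 222.1] [ 0.4233 -0.3189  0.078 ]
[  42   30  123   86 3830] [98.67780679 68.39556136] ((103.83757781982422, 87.54776763916016), (95.53099822998047, 94.49348449707031), 28.610462188720703)
[  95   95   45   97 2217] [116.51511051 142.77988272] ((116.36515045166016, 142.3693084716797), (96.36582946777344, 24.735612869262695), 75.0685806274414)
```

View pics/w2c.png

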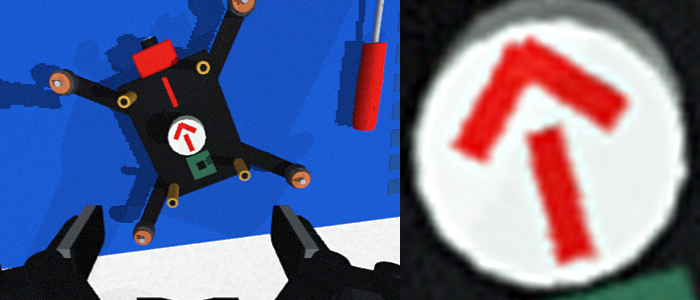

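The puck is at about 15° in world, in line with the nose: the arrow shaft is at (565,195) in the crop and leans like the red stripe. I go to the cover now.

```bash
python3 -m inch '[[[100,-11,-60,0,0,0,0],[100,-11,-60,0,0,0,0],[100,-11,-60,0,0,0,0],[100,-11,-60,0,0,0,0],[100,-11,-60,0,0,0,0],[100,-11,-60,0,0,0,0],[100,-11,-60,0,0,0,0],[100,-11,-60,0,0,0,0]]]'
python3 -m inch '[[[100,0,0,0,0,0,9.8],[100,0,0,0,0,0,9.7],[100,0,0,0,0,0,9.7],[100,0,0,0,0,0,0],[100,0,0,0,0,0,0]]]'
python3 - <<'E'
from h import *
c=shot('wrist','w3')
o=bot.get_obs();print(o['ee_pos'],o['tcp_rot'])
hsv=cv2.cvtColor(c['pixels'],cv2.COLOR_RGB2HSV)
# expected hole pixels from top-view estimate
y=np.radians(142.16)
for h in H4: print(h,proj(c,[.4515+h[0]*np.cos(y)-h[1]*np.sin(y),.2264+h[0]*np.sin(y)+h[1]*np.cos(y),.007]).round(1))
for th in ['hole_fl','hole_rr','cover']:
    for m in finder.mark_of('wrist',th)[:3]: print(th,round(m['conf'],2),np.round(m['position'],1),np.round(ground(c,m['position'],.005),4))
E
```

```text
time: 7.6
ee_pos: [0.4224, 0.0593, 0.2293]
tcp_rot: [-172.8, 0.3, 3.3]
wrist_force: [-0.7, 0.2, -0.1]
opening: 0.0853
grasp_force: 0.0
time: 8.22
ee_pos: [0.4002, -0.0633, 0.2302]
tcp_rot: [-168.3, 4.7, -17.1]
wrist_force: [0.1, 0.5, 0.3]
opening: 0.0852
grasp_force: 0.0
[ 0.4003533  -0.06287803  0.23045557] [-168.29295264    4.69611095  -17.07232736]
[0.06, 0.042] [176.2 218.4]
[0.06, -0.042] [128.4 197.8]
[-0.06, 0.042] [186.7 148.2]
[-0.06, -0.042] [132.8 125.6]
hole_fl 0.91 [175.9 215.9] [0.3819 0.2302 0.005 ]
hole_fl 0.64 [ 3.3 40.2] [0.6842 0.358  0.005 ]
hole_rr 0.89 [130.6 120.6] [0.5319 0.2241 0.005 ]
hole_rr 0.69 [75.  82.7] [0.6021 0.2807 0.005 ]
hole_rr 0.24 [178.6 216.6] [0.3797 0.226  0.005 ]
cover 0.87 [157.4 173.2] [0.4525 0.2243 0.005 ]
cover 0.59 [41.1 62.3] [0.6414 0.3171 0.005 ]
```

View pics/w3.png

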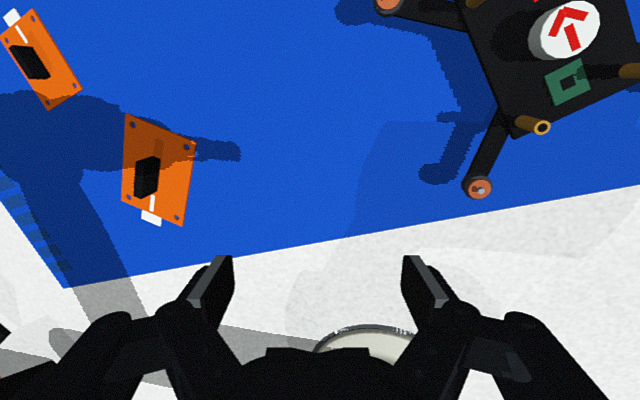

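The arm strayed from the commanded path: roll is −168° and y is −0.06. I'll check the joints. The view shows the cover at (157,173) and the puck still in line.

```bash
python3 - <<'E'
from h import *
o=bot.get_obs();print(o['time'],o['q'].round(2),o['qd'].round(1),o['ee_pos'].round(4),o['tcp_rot'].round(2))
E
python3 -m inch '[[[100,0,0,0,0,0,0],[100,0,0,0,0,0,0]]]'
python3 - <<'E'
from h import *
o=bot.get_obs();print(o['time'],o['q'].round(2),o['qd'].round(1))
E
```

```text
8.425 [-17.07 -10.72  -5.84  99.55  11.7  179.94] [-0.1 -0.1  0.2  0.1 -0.  -0.1] [ 0.4006 -0.0625  0.2309] [-168.29    4.65  -17.01]
time: 8.68
ee_pos: [0.4005, -0.063, 0.2311]
tcp_rot: [-168.3, 4.6, -17.1]
wrist_force: [0.4, -0.3, -0.5]
opening: 0.0855
grasp_force: 0.0
8.675 [-17.14 -10.73  -5.82  99.56  11.7  179.94] [-0.4 -0.   0.1  0.  -0.  -0.1]
```

Joint 6 is at its +180° limit, because q6 = q1 − yaw + 180. I'll use the other half-turn instead: tool yaw 142°, where q6 is about 64 at the cover and about 137 at the drone.

```bash
cat >> h.py <<'E'
from scipy.spatial.transform import Rotation as Ro
def togo(p,yaw,o=None):
    o=o or bot.get_obs(); R=Ro.from_euler('xyz',o['tcp_rot'],degrees=True); T=Ro.from_euler('xyz',[180,0,yaw],degrees=True)
    print('pos',o['ee_pos'].round(4),'rot',o['tcp_rot'].round(2),'shift mm',(R.inv().apply(np.array(p)-o['ee_pos'])*1e3).round(1),'turn',(R.inv()*T).as_rotvec(degrees=True).round(2))
E
python3 -c "
from h import *
o=bot.get_obs(); togo(o['ee_pos'],-10)"
```

```text
pos [ 0.4005 -0.063   0.2311] rot [-168.29    4.64  -17.09] shift mm [0. 0. 0.] turn [-11.97   3.89  -7.53]
```

```bash
python3 -m inch '[[[100,0,0,0,-6,1.95,-3.8],[100,0,0,0,-6,1.95,-3.8],[100,0,0,0,0,0,-10],[100,0,0,0,0,0,-10],[100,0,0,0,0,0,-10],[100,0,0,0,0,0,-10],[100,0,0,0,0,0,-10],[100,0,0,0,0,0,-10]]]'
python3 -m inch '[[[100,0,0,0,0,0,-10],[100,0,0,0,0,0,-10],[100,0,0,0,0,0,-10],[100,0,0,0,0,0,-10],[100,0,0,0,0,0,-10],[100,0,0,0,0,0,-10],[100,0,0,0,0,0,-10],[100,0,0,0,0,0,-10]]]'
python3 -c "
from h import *
togo([.4515,.2264,.2],142.2); print(bot.get_obs()['q'].round(1))"
```

```text
time: 9.68
ee_pos: [0.3996, -0.0677, 0.2312]
tcp_rot: [-179.9, -0.2, 50.7]
wrist_force: [0.8, 0.4, 0.5]
opening: 0.0853
grasp_force: 0.0
time: 10.68
ee_pos: [0.3996, -0.0677, 0.2312]
tcp_rot: [179.9, -0.1, 130.7]
wrist_force: [-0.6, 0.2, -0.5]
opening: 0.0855
grasp_force: 0.0
pos [ 0.3996 -0.0677  0.2312] rot [ 1.7985e+02 -9.0000e-02  1.3066e+02] shift mm [189.2 230.9  32.1] turn [  0.16  -0.08 -11.54]
[ -9.7 -14.7  -8.2  96.4   0.2  39.6]
```

```bash
python3 -m inch '[[[100,31.5,38.5,5,0,0,0],[100,31.5,38.5,5,0,0,0],[100,31.5,38.5,5,0,0,0],[100,31.5,38.5,5,0,0,0],[100,31.5,38.5,5,0,0,0],[100,31.5,38.5,5,0,0,0],[100,0,0,0,0,0,-6],[100,0,0,0,0,0,-5.6]]]'
python3 -m inch '[[[100,0,0,0,0,0,0],[100,0,0,0,0,0,0]]]'
python3 - <<'E'
from h import *
togo([.4515,.2264,.1],142.2)
c=shot('wrist','w4')
y=np.radians(142.16)
for h in H4: print(h,proj(c,[.4515+h[0]*np.cos(y)-h[1]*np.sin(y),.2264+h[0]*np.sin(y)+h[1]*np.cos(y),.007]).round(1))
for th in ['hole_fl','hole_rr','cover']:
    for m in finder.mark_of('wrist',th)[:3]: print(th,round(m['conf'],2),np.round(m['position'],1),np.round(ground(c,m['position'],.003),4))
E
```

```text
time: 11.68
ee_pos: [0.4532, 0.2268, 0.2016]
tcp_rot: [179.9, -0.1, 142.2]
wrist_force: [-0.8, -0.7, 1.0]
opening: 0.0856
grasp_force: 0.0
time: 11.92
ee_pos: [0.4535, 0.2258, 0.2021]
tcp_rot: [179.8, -0.1, 141.8]
wrist_force: [-0.9, -0.4, 0.2]
opening: 0.0855
grasp_force: 0.0
pos [0.4535 0.2258 0.2021] rot [ 1.7984e+02 -7.0000e-02  1.4178e+02] shift mm [  1.8  -1.1 102.1] turn [ 0.16 -0.07 -0.42]
[0.06, 0.042] [278.2 123. ]
[0.06, -0.042] [353.  122.4]
[-0.06, 0.042] [282.8 222.1]
[-0.06, -0.042] [349.9 221.5]
hole_fl 0.77 [279.  121.9] [0.3779 0.231  0.003 ]
hole_fl 0.7 [495.6 251.5] [0.6796 0.3475 0.003 ]
hole_rr 0.93 [422.7 235.8] [0.6005 0.2841 0.003 ]
hole_rr 0.81 [351.  220.3] [0.5257 0.2242 0.003 ]
cover 0.61 [461.5 242.6] [0.6402 0.3186 0.003 ]
cover 0.59 [316.5 174.3] [0.452  0.2268 0.003 ]
```

View pics/w4.png

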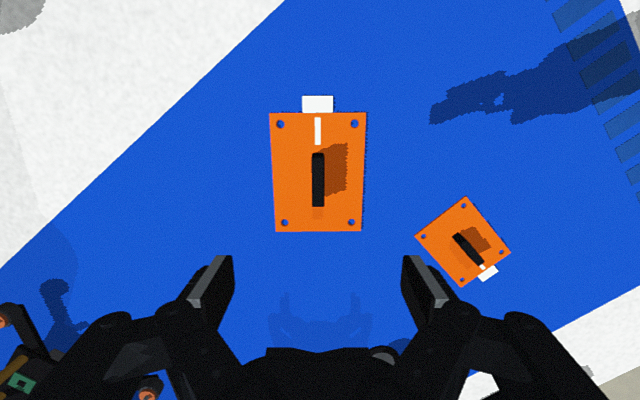

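The wrist view shows the cover centred at (318,174), holes at (280,124), (355,124), (284,222) and (351,222), tab upward, rib vertical between the fingers. The small copy is at (463,242).

```bash
python3 - <<'E'
from h import *
c=shot('wrist')
fit(H4,[ground(c,u,.007) for u in [(280.2,124),(354.8,123.8),(284.6,222.6),(351.3,222.4)]])
im=c['pixels'].astype(int)
# refine holes: dark-blue blobs near guesses
g=im[:,:,0]
P=[]
for u,v in [(280,124),(355,124),(284,222),(351,222)]:
    w=np.clip(200-g[v-7:v+8,u-7:u+8],0,None).astype(float); yy,xx=np.mgrid[v-7:v+8,u-7:u+8]; m=np.hypot(xx-u,yy-v)<6; w=w*m
    P.append(((w*xx).sum()/w.sum(),(w*yy).sum()/w.sum()))
print(np.round(P,1)); fit(H4,[ground(c,u,.006) for u in P])
togo([.4515,.2264,.1],142.2)
c=np.array([0,0])
E
```

```text
fit [0.4537 0.2272] 142.07 res mm [0.1 0.3 0.4 0.2]
[[280.  123.5]
 [354.2 123.1]
 [284.2 221.9]
 [350.9 221.5]]
fit [0.4529 0.2273] 142.1 res mm [0.3 0.2 0.2 0.2]
pos [0.4535 0.2258 0.2021] rot [ 1.7983e+02 -6.0000e-02  1.4186e+02] shift mm [  1.9  -1.  102.1] turn [ 0.17 -0.06 -0.34]
```

```bash
python3 -m inch '[[[100,1.4,0,50,0,0,0],[100,0,0,50,0,0,0],[100,0,0,50,0,0,0],[100,0,0,20,0,0,-0.2],[100,0,0,15,0,0,0],[0,0,0,0,0,0,0],[0,0,0,0,0,0,0],[0,0,0,0,0,0,0]]]' 60
python3 -m inch '[[[0,0,0,0,0,0,0],[0,0,0,0,0,0,0],[0,0,0,0,0,0,0],[0,0,0,0,0,0,0],[0,0,0,0,0,0,0]]]'
python3 -c "
from h import *
togo([.4525,.2268,.017],142.1)"
```

```text
time: 13.18
ee_pos: [0.4532, 0.2276, 0.0181]
tcp_rot: [179.7, -0.0, 142.1]
wrist_force: [-0.5, -0.6, -0.5]
opening: 0.0324
grasp_force: 0.0
time: 13.8
ee_pos: [0.453, 0.2276, 0.0179]
tcp_rot: [179.8, -0.0, 142.1]
wrist_force: [-0.7, 0.7, 5.7]
opening: 0.0128
grasp_force: 59.5
pos [0.453  0.2276 0.0179] rot [ 1.7976e+02 -3.0000e-02  1.4211e+02] shift mm [-0.  -0.9  0.9] turn [ 0.24 -0.03  0.01]
```

```bash
python3 -m inch '[[[0,0,0,-20,0,0,0],[0,0,0,-40,0,0,0],[0,0,0,-50,0,0,0],[0,0,0,-50,0,0,0],[0,0,0,-20,0,0,0],[0,0,0,0,0,0,0],[0,0,0,0,0,0,0]]]'
python3 -c "
from h import *
togo([.467,-.2615,.2],14.2)"
```

```text
time: 14.68
ee_pos: [0.4519, 0.2265, 0.1955]
tcp_rot: [179.9, -0.1, 142.1]
wrist_force: [1.2, 0.5, -1.7]
opening: 0.0131
grasp_force: 58.8
pos [0.4519 0.2265 0.1955] rot [ 1.7995e+02 -1.2000e-01  1.4211e+02] shift mm [-311.6 -375.9   -5.5] turn [-1.0000e-01 -1.3000e-01  1.2791e+02]
```

```bash
python3 -m inch '[[[0,-20,-24,0,0,0,0],[0,-36,-43.5,0,0,0,0],[0,-40,-48.5,0,0,0,0],[0,-40,-48.5,0,0,0,0],[0,-40,-48,0,0,0,0],[0,-40,-48,0,0,0,0],[0,-40,-48,0,0,0,0],[0,-36,-44,0,0,0,0]]]'
python3 -m inch '[[[0,-20,-24,0,0,0,0],[0,0,0,0,0,0,5],[0,0,0,0,0,0,9],[0,0,0,0,0,0,9],[0,0,0,0,0,0,9],[0,0,0,0,0,0,9],[0,0,0,0,0,0,9],[0,0,0,0,0,0,9]]]'
python3 -m inch '[[[0,0,0,0,0,0,9],[0,0,0,0,0,0,9],[0,0,0,0,0,0,9],[0,0,0,0,0,0,9],[0,0,0,0,0,0,9],[0,0,0,0,0,0,9],[0,0,0,0,0,0,9],[0,0,0,0,0,0,5]]]'
python3 -m inch '[[[0,0,0,0,0,0,0.9],[0,0,0,0,0,0,0],[0,0,0,0,0,0,0]]]'
python3 - <<'E'
from h import *
togo([.467,-.2615,.14],14.2)
c=shot('wrist')
a=c['pixels'][:,:,::-1]; t=shot('top')['pixels'][:,:,::-1]
cv2.imwrite('pics/h1.png',np.hstack([a[:,100:520],cv2.resize(t[180:320,320:430],(314,400),interpolation=2)]))
E
```

```text
time: 15.68
ee_pos: [0.4654, -0.232, 0.1939]
tcp_rot: [179.9, -0.2, 142.1]
wrist_force: [0.5, -0.2, -0.9]
opening: 0.0133
grasp_force: 58.8
time: 16.68
ee_pos: [0.4667, -0.261, 0.1937]
tcp_rot: [-179.9, -0.2, 82.8]
wrist_force: [0.4, -0.7, -1.9]
opening: 0.0127
grasp_force: 58.8
time: 17.68
ee_pos: [0.4667, -0.2609, 0.1936]
tcp_rot: [-179.7, 0.0, 14.9]
wrist_force: [1.4, 0.5, -2.0]
opening: 0.0123
grasp_force: 58.8
time: 18.05
ee_pos: [0.4672, -0.2612, 0.1953]
tcp_rot: [-179.8, -0.1, 14.3]
wrist_force: [-0.6, 0.7, -1.1]
opening: 0.0129
grasp_force: 58.8
pos [ 0.4672 -0.2612  0.1953] rot [-1.7983e+02 -6.0000e-02  1.4270e+01] shift mm [-0.4  0.4 55.3] turn [-0.17 -0.06  0.07]
```

View pics/h1.png

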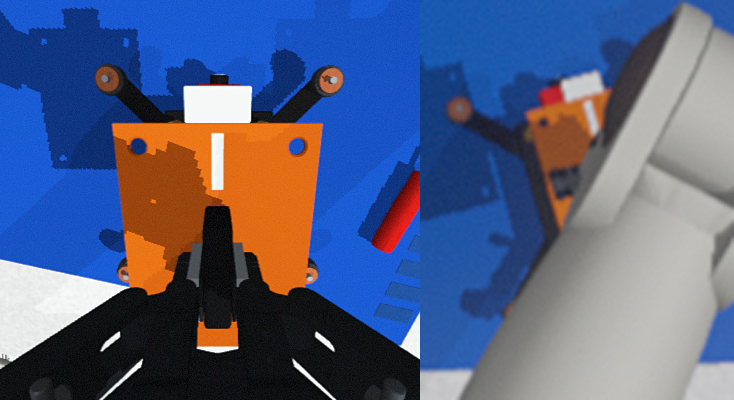

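The tab sits over the nose. The front holes are at (238,147) and (397,147) in the wrist picture. I'll check how the cover sits in the hand.

```bash
python3 - <<'E'
from h import *
c=shot('wrist'); o=bot.get_obs(); z=o['ee_pos'][2]-.0149+.004
P=[ground(c,u,z) for u in [(238,147),(397,147)]]
y=np.radians(14.2);r=Ro.from_euler('z',y)
for p in P: print((r.inv().apply(p-np.array([.4672,-.2615,0]))*1e3).round(1))
for m in finder.mark_of('wrist','hole_fl')[:2]: print(m, (r.inv().apply(ground(c,m['position'],z-.004)-np.array([.4672,-.2615,0]))*1e3).round(1))
E
```

```text
[ 58.9  41.8 184.6]
[ 59.  -41.2 184.6]
{'position': [235.2, 143.1], 'conf': 0.59} [ 60.4  44.2 180.6]
```

```bash
python3 -m inch '[[[0,1,0,25,0,0,0],[0,0,0,25,0,0,0],[0,0,0,20,0,0,0],[0,0,0,12,0,0,0],[0,0,0,6,0,0,0],[0,0,0,3,0,0,0],[0,0,0,0,0,0,0],[0,0,0,0,0,0,0]]]'
python3 - <<'E'
from h import *
togo([.4675,-.2615,.103],14.2)
c=shot('wrist');s=shot('scene')
a=c['pixels'][:,:,::-1]
b=cv2.resize(s['pixels'][110:210,240:365][:,:,::-1],(500,400),interpolation=2)
cv2.imwrite('pics/h2.png',np.hstack([cv2.resize(a[60:360,170:395],(300,400)),b]))
z=.103-.0149+.004
y=np.radians(14.2);r=Ro.from_euler('z',y)
for h in H4: print(h,proj(s,r.apply([h[0],h[1],.0])+[.4675,-.2615,.078]).round(1))
E
```

```text
time: 19.25
ee_pos: [0.4686, -0.2609, 0.1052]
tcp_rot: [-179.9, -0.1, 14.2]
wrist_force: [-0.1, -0.1, -0.6]
opening: 0.0127
grasp_force: 58.9
pos [ 0.4686 -0.2609  0.1052] rot [-1.7988e+02 -1.2000e-01  1.4210e+01] shift mm [-1.2  0.3  2.2] turn [-0.12 -0.12  0.01]
[0.06, 0.042] [304.2 167.6]
[0.06, -0.042] [277.1 159.4]
[-0.06, 0.042] [323.1 142.8]
[-0.06, -0.042] [297.3 135.7]
```

View pics/h2.png

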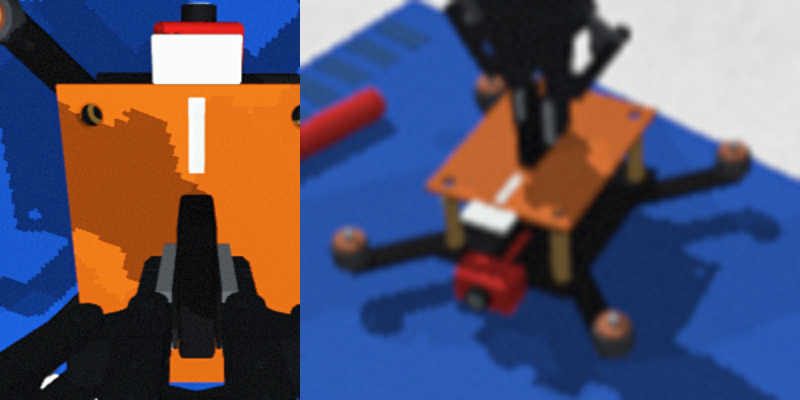

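The wrist view shows the brass ring visible through the front-left hole at about (238,145), and the scene view shows the plate level above the posts. I'll quantify the alignment numerically.

```bash
python3 - <<'E'
from h import *
c=shot('wrist'); o=bot.get_obs(); r=Ro.from_euler('z',14.2,degrees=True)
for h in H4[:2]:
    for n,ctr,z in [('plate top',o['ee_pos'],o['ee_pos'][2]-.0109),('post .4672',[.4672,-.2615],.078)]:
        print(h,n,proj(c,r.apply([h[0],h[1],0])+[ctr[0],ctr[1],z]).round(1))
for u0 in (238,402):
    print('cols',u0-11)
    for v in range(136,158): print(v,''.join((lambda p:'O' if p[0]>170 else ('B' if p[2]>p[0] and p[2]>70 else ('b' if p[0]>75 else '.')))(c['pixels'][v,u].astype(int)) for u in range(u0-11,u0+12)))
E
```

```text
[0.06, 0.042] plate top [236.9 144.7]
[0.06, 0.042] post .4672 [245.1 143.7]
[0.06, -0.042] plate top [398.1 144.7]
[0.06, -0.042] post .4672 [391.1 143.8]
cols 227
136 OOOOOOOOOOOOOOOOOOOOOOO
137 OOOOOOOOOOOOOOOOOOOOOOO
138 OOOOOOOObbbbOOOOOOOOOOO
139 OOOOOOb..bbbbbbOOOOOOOO
140 OOOOOb...bbbb...bOOOOOO
141 OOOOb....bbbb....bOOOOO
142 OOOOb....bbbb.....bOOOO
143 OOOOb....bbbb.....bOOOO
144 OOOb.....bbbb......bOOO
145 bbbb.....bbbb......bOOO
146 bbbb......bbbb.....bOOO
147 bbbbb.....bbbbb....bOOO
148 bbbb.......bbbbb...bOOO
149 bbbb.......bbbbbbb.bOOO
150 bbbbb.......bbbbbbbOOOO
151 bbbbbb........bbbbbOOOO
152 bbbbbbb........bbbbbOOO
153 bbbbbbbbb.......bbbbbOO
154 bbbbbbbbbbbbbbbbbObbbbb
155 bbbbbbbbbbbbbbbbbbbbbbb
156 bObbbbbbbbbbbbbbbbbbbbb
157 bbObbbbbbbbbbbbbbbbbbbO
cols 391
136 OOOOOOOOOOOOOOOOOOOOOOO
137 OOOOOOOOOOOOOOOOOOOOOOO
138 OOOOOOOOOOOOOOOOOOOOOOO
139 OOb..bOOOObbbOOOOOOOOOO
140 b....bbOOOObbbOOOOOOOOO
141 ......bOOOO..bbOOOOOOOO
142 ......bOOOO..bbOOOOOOOO
143 ......bOOOO..bbbOOOOOOO
144 ......bOOOO..bbbOOOOOOO
145 ......bOOOO..bbbOOOOOOO
146 ......bOOOb..bbbOOOOOOO
147 .....bOOOO...bbbOOOOOOO
148 ....bOOOOb..bbbbOOOOOOO
149 ....bOOOO...bbbbOOOOOOO
150 .bbbOOOOb..bbbbOOOOOOOO
151 bbbbOOOb..bbbbbOOOOOOOO
152 bbbbOOb...bbbbOOOOOOOOO
153 bbbbb...bbbbbOOOOOOOOOO
154 OObbbbbbbbbbOOOOOOOOOOO
155 OOOOObOOOOOOOOOOOOOOOOO
156 OOOOOOOOOOOOOOOOOOOOOOO
157 OOOOOOOOOOOOOOOOOOOOOOO
```

The ring centres seen through the holes match the posts to within about 1 mm, and the hover height is about 12 mm. I settle briefly and hand in.

```bash
python3 -m inch '[[[0,0,0,2,0,0,0],[0,0,0,0,0,0,0],[0,0,0,0,0,0,0],[0,0,0,0,0,0,0]]]'
python3 -c "
from h import *
print(bot.job_done())"
```

```text
time: 19.9
ee_pos: [0.4684, -0.2608, 0.1026]
tcp_rot: [-179.9, -0.1, 14.2]
wrist_force: [-0.0, 0.5, -0.8]
opening: 0.0127
grasp_force: 58.9
the job is handed in; nothing more can be done
None
```

I turned the puck's arrow to the nose (within about 1°) and handed in at 19.9 s, with the larger cover held level, tab over the nose, about 1 cm above the standoffs; the front holes measured within about 1 mm, I did not check the rear holes directly, and the hand-in returned no verdict.

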